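Hang the slotted anode plate on the tub's copper bar

TASK

Take the anode plate with the side-open slot out of the drip rack and hang it on the free stud of the tub's copper bar: slide its slot sideways over the stud, behind the stud's head, and let the plate down until the stud sits fully up in the notch at the end of the slot, so that the plate hangs upright, still and parallel to the bar with nothing holding it. The stud is set by hand, so feel for its height; the bar only rests on a plastic rim, so keep every contact light and do not let the plate drop onto the stud. Leave the other two plates where they are.

Things in the scene. Friction and masses are not known exactly. Their poses are not given: they have to be found in the camera images.
- plate: slotted anode plate: bare grey zinc, 8 mm thick (own x), 176 mm tall (z), about 0.42 kg, standing in the drip rack. Origin: middle of its bottom edge; y along its width. Blade y -35 to 35, z 0 to 64 mm; strap y -22 to 22 above it, then the lug. The slot is cut right through the thickness, open at the +y edge (see slot_mouth, seat). It balances about y = 0.
- slot_mouth (a point): on the plate at (0, 28, 107) mm: underside of the lip over the slot's mouth. The slot is 13 mm high (z 94 to 107) and runs level from here to its closed end at y -6.5. The lip (z 107 to 124) reaches out to y 38, the jaw below the slot (top z 94) only to y 18; between blade (z 64) and lip there is nothing beyond y 18, so the lip can be rested on a stud from above.
- seat (a point): on the plate at (0, 0, 109) mm: the stud's axis lies here when the plate hangs fully home. At the slot's closed end its roof is recessed upwards by 7 mm into a notch (y -6.5 to 6.5, roof z 114); the notch roof rests on the stud. Axes as the plate.
- lug (a point): on the plate at (0, 0, 164) mm: where to pinch it, across the 8 mm. The lug is plain, y -16 to 16, z 124 to 176. Keep the fingertips in its topmost 24 mm or so: when the plate hangs, the bar's top edge is next to z 122 to 146 of the plate, a few mm off its -x face.
- hole_plate: the other plate in the drip rack: same thickness and blade, but only 130 mm tall, with a closed square 15 mm hole and no lip. Origin: middle of its bottom edge. Leave it standing. The two plates may be in either place of the rack, side by side, 104 mm apart.
- rack: grey plastic drip rack, 110 x 225 mm (x, y), fixed. Origin: middle of its underside. The plates stand on its floor, 10 mm up, with the rack's yaw; upright fins up to 65 mm high hold each blade loosely (11 mm gap), so a plate comes out straight up.
- tank: empty clear plastic tub, 240 x 340 mm and 110 mm high (own x, y, z), walls 4 mm, fixed. Origin: middle of its underside. A copper bar 6 mm thick stands on edge on the rim along the tub's y (x -33 to -27, z 110 to 160 mm). Nothing stands in the tub for 110 mm to the -y side of the free stud or 80 mm to the +x side of the bar; a copper tube lies across at x 92 mm, top at 130.
- stud_mid (a point): fixed to the tub at (-20, -30, 135) mm, axes as the tub: middle of the free stud's neck if it stood at mid height. The brass stud, clamped firmly in a slotted hole, is really anywhere from 12 mm below to 12 mm above this; its height is not measured. It points to the tub's +x: neck 10 mm diameter, 14 mm long from the bar's face (x -27 to -13), then a head 22 mm diameter, 7 mm thick.
- bar_top (a point): on the bar's top edge at tub (-30, -30, 160) mm, straight above the free stud's root. The plate hangs in the 14 mm between the bar's +x face and the stud's head, its x, y, z the same way as the tub's, so it is slid towards the tub's +y, coming from the -y side, to bring the slot over the neck.
- hung_plate: a second slotted plate of the same make, already hanging on the bar's other stud, 110 mm further along the tub's +y. Leave it hanging.
Mind the look-alikes: they are no part of the job. Leave any purple look-alike of the plate alone.

How it is judged (in metres and radians):
On the way, in this order (a step that is already met when the one before it is completed fails the run):
1. the slotted plate has been lifted clear of the rack (height (world z) of plate above 0.08 m), for 0.1 s.
2. held by the fingers, the plate's slot is over the stud's neck, between bar and head (contact force between the fingers and plate above 1 N and y of seat in the frame of stud_mid between -0.012 and 0.004 m and x of seat in the frame of stud_mid between -0.006 and 0.006 m and z of seat in the frame of stud_mid between -0.016 and 0.026 m), for 0.1 s.
At the end, for the whole second after the job is handed in: The plate hangs on the free stud by its notch (seat point within 3 mm along the bar, 5.5 mm across, 15 mm in height of stud_mid), upright within 0.09 rad, parallel to the bar within 0.12 rad, its weight on the stud, at rest; both other plates still upright (y of seat in the frame of stud_mid between -0.003 and 0.003 m and x of seat in the frame of stud_mid between -0.0055 and 0.0055 m and z of seat in the frame of stud_mid between -0.015 and 0.015 m and angle between plate's own z axis and vertical below 0.09 rad and angle between the x axis of plate and the x axis of tank, either way round below 0.12 rad and contact force between plate and tank above 1.5 N and linear speed of plate below 0.02 m/s and angle between each of hung_plate, hole_plate's own z axis and vertical below 0.12 rad); the robot touches nothing.
It fails at once if the plate is pressed, knocked or dropped against the stud, bar or tub with more than 20 N (contact force between plate and tank above 20 N).
It fails at once if the plate is let go and falls (over 0.25 m/s while no finger holds it, a drop of about 3 mm) (contact force between the fingers and plate below 0.2 N and linear speed of plate above 0.25 m/s).
It fails at once if the arm or fingers push the tub, bar or stud with more than 15 N (contact force between any of the fingers, the arm and tank above 15 N).
It fails at once if the plate already hanging is disturbed (moved more than 15 mm) (distance of hung_plate from where it was at the start of the episode above 0.015 m).
It fails at once if the plate with the hole is disturbed (moved more than 15 mm) (distance of hole_plate from where it was at the start of the episode above 0.015 m).
It also fails if it takes over 54 s, if anything falls off the work surface, if the arm or the gripper's body presses on something with over 40 N, if the wrist force passes 120 N, or if a joint passes its speed limit or range.

ROBOT

A 7-joint arm with a two-finger parallel gripper is mounted at the origin on the work surface. World frame = base frame: x ahead of the robot, y to its left, z up, the work surface at z = 0. Lengths are in mm, angles in rad, forces in N, time in s.
With the tool pointing down it reaches from about 350 to 775 mm from the base axis. Payload 3.1 kg.
Tool frame: the origin (TCP) lies midway between the tips of the shut fingers; the grasp point (between the pads) lies 19 mm behind it (robot.hold_point_z is the distance from the TCP to the grasp point, in mm); z points along the fingers, y is the line along which they close (so a half turn about z gives the same grasp; the last joint's range is limited). The gripper opens to 85 mm and grips with 20 to 120 N. Pads are 22 mm wide; open, the fingers measure 114 mm over their backs; the gripper's body (76 mm by 85 mm) begins 54 mm behind the grasp point. The pads swing forward as they close: fully open they stand 13 mm farther back than shut.
Start: joints at [1.267, 0.311, 0.014, 1.512, -0.004, 1.319, -0.027], TCP at [142.383, -531.267, 231.304] pointing down, gripper open.
Joint ranges: [-2.7, 2.7], [-0.3, 1.91], [-1.27, 1.3], [0.12, 2.57], [-1.44, 4.58], [0.2, 2.03], [-3.05, 3.05]. Speed limits (rad/s): [2.79, 2.79, 3.14, 3.14, 3.14, 3.14, 3.14].

INTERFACE

Orientations are given as a unit quaternion [x, y, z, w].
In Python, from bench import robot gives the robot as it stands.
- The arm moves only by the tool arm_command, never from a script. Its argument "motion" is text: rows parted by semicolons, each of 6 numbers parted by spaces: the shift along the tool's x, y, z in mm, then the turn, a rotation vector about the tool's x, y, z in rad. A call has 1 to 12 rows; each row is the pose to reach, as a shift and turn from the pose commanded when the call began, along the tool's axes at that moment; what a row does not reach only later rows make up. A row lasts 1/8 s, in which the tool goes at most 62.5 mm and 10.7 degrees, less where a joint would pass 70% of its speed; a pose out of reach is approached as far as the arm can. A call with a gripper value outside its range is refused whole. "gripper" is the finger opening in mm, from 0 to 85.4, set as the call begins (left out, the last holds). The fingers move at their own pace and stop on an object; "grip_force" is the grip in N (left out, the last holds). Time passes only in rows, so rows that repeat a pose let the fingers close. It gives the time, the measured TCP pose, the force, the opening and the grip force at its end, in the units of the state.
- robot.get_state(): the state, without advancing time (a new reading comes with each control period).
- robot.capture(name): name is "side" or "top" or "wrist"; returns the picture (400x640x3 uint8, blue, green, red); there is no depth.
- robot.camera_info(name): a dict with "vertical_fov" (degrees; the focal length in pixels is half the picture's height over the tangent of half this angle, whatever the lens; pixels are square), "cx", "cy" (the principal point, pixels), "k1" (the pictures are not rectified: a ray, as slopes to the right and down, at radius r is drawn at 1 + k1 r^2 times it, then the intrinsics apply), "R" (3x3) and "t" (3): a world point X has camera coordinates R X + t. Camera axes: x right, y down, z forward; pixel columns grow to the right and rows downward; lengths in mm; the calibration is good to about 2 mm. A picture is of the moment at which its call begins: read the wrist's pose just before it. camera_info takes no time and is no camera call; for the wrist camera it gives the pose at the moment of the call.
- robot.finish_job(): hands the job in; it is judged then, once.
Trained networks look in the newest picture that a camera, given by its name, has taken for a name from the list of things; names that differ only in an ending like _2 or _b are one class to them, and where a whole thing is asked for, a point or a joint stands for the part that bears it (a point fixed in the world has none). Each returns a list of dicts, best first, with "confidence" (0 to 1); they miss things now and then, are a little off and sometimes report something else, mostly with a low value. They report only what shows in the picture. A call takes as long as a camera call. They do not tell look-alikes from the thing itself.
- robot.recognise(camera, query): "rect" ([left, top, right, bottom] in pixels, round what is visible of it).
The state is a dict: "time_s": time; "joint_pos": joint angles; "joint_vel": joint speeds; "joint_efforts": joint torques, N m; "eef_pos": TCP position; "tool_rot": TCP orientation; "ft_force": force on the tool from outside, world axes, zero at the start; "wrist_torque": the same for the moment, N m; "grip_width": finger opening in mm; "grasp_force": force on a finger pad.
Only numpy, scipy, OpenCV 4.12 (cv2) and the standard library are available. Lean on these libraries where they do the work, as an engineer would, in place of code of your own. Each camera call takes 0.05 s, during which the arm holds its last target. There are 200 camera calls.

## Working session

There is one attempt and no reset: what is moved stays moved. The work goes in short steps, Python scripts to look and compute and a tool call to move; the robot and the scene stay as the last step left them, time stands still between calls to the robot, and variables do not carry over. Pictures are saved under pics/ and viewed, at most 10 in all, crops included, and the job is handed in when it is done.

Besides the shell and the picture viewer there is one more tool, called after "Emit:" in YAML: its name, and indented under it one key for each argument. arm_command: Moves the arm, as the interface text tells. Its arguments: {"type":"object","properties":{"motion":{"type":"string"},"gripper":{"type":"number"},"grip_force":{"type":"number"}},"required":["motion"]}

```bash
mkdir -p pics; ls; cat > h.py <<'E'
import numpy as np, cv2
from bench import robot
from scipy.spatial.transform import Rotation as Ro
def K(i):
    f=200/np.tan(np.radians(i["vertical_fov"])/2); return f,i["cx"],i["cy"],i["k1"],np.array(i["R"]),np.array(i["t"])
def proj(i,X):
    f,cx,cy,k,R,t=K(i); c=np.atleast_2d(X)@R.T+t; s=c[:,:2]/c[:,2:]; s=s*(1+k*(s**2).sum(1,keepdims=True)); return s*f+[cx,cy]
def ray(i,p):
    f,cx,cy,k,R,t=K(i); d=(np.array(p,float)-[cx,cy])/f; s=d.copy()
    for _ in range(20): s=d/(1+k*(s@s))
    v=R.T@np.r_[s,1]; return -R.T@t, v/np.linalg.norm(v)
def onz(i,p,z):
    o,v=ray(i,p); return o+v*(z-o[2])/v[2]
E
python3 - <<'E'
from h import *
print(robot.get_state())
for c in ["side","top","wrist"]:
    im=robot.capture(c); cv2.imwrite(f"pics/{c}0.png",im); i=robot.camera_info(c); print(c,i)
    for q in ["plate","hole_plate","hung_plate","rack","tank","stud_mid","bar_top","lug"]:
        try: print(q,[(np.round(d["rect"]).tolist(),round(d["confidence"],2)) for d in robot.recognise(c,q)])
        except Exception as e: print(q,e)
print(robot.get_state()["time_s"])
E
```

```text
pics
{'time_s': 0.0, 'joint_pos': array([ 1.26731292,  0.31173507,  0.01399304,  1.5130917 , -0.00441499,
        1.31918837, -0.02720726]), 'joint_vel': array([-0.00166956, -0.0021716 , -0.00056081, -0.00024658, -0.00080742,
       -0.00046169,  0.0011893 ]), 'joint_efforts': array([-2.05787155e-04, -3.79916096e+01,  1.45817301e-01, -2.30590332e+01,
        1.22916716e-02,  1.36631937e-02,  1.39629407e-05]), 'eef_pos': array([ 142.16536916, -530.54015683,  230.20192237]), 'tool_rot': array([ 9.91440977e-01,  1.30550215e-01, -1.97359427e-04, -1.17939603e-03]), 'ft_force': array([ 0.2850272 , -0.43197417, -0.16372203]), 'wrist_torque': array([ 0.01761834, -0.01169963, -0.05666556]), 'grasp_force': 0.0, 'grip_width': 85.74367305594029}
side {'vertical_fov': 50.62192022869848, 'cx': 319.1469902469507, 'cy': 199.08809743371313, 'k1': -0.02625917809140642, 'R': array([[-0.91654186, -0.39992651,  0.00313239],
       [-0.26645091,  0.60476745, -0.75050666],
       [ 0.29825314, -0.68870539, -0.66085547]]), 't': array([418.0778789 , 236.09425787, 829.70666681])}
plate [([318.0, 90.0, 326.0, 
[... 1132 characters left out ...]
0, 134.0, 299.0, 229.0], 0.86)]
stud_mid [([162.0, 136.0, 303.0, 229.0], 0.7)]
bar_top [([164.0, 135.0, 300.0, 229.0], 0.67), ([368.0, 176.0, 389.0, 188.0], 0.44)]
lug [([370.0, 177.0, 392.0, 185.0], 0.65), ([410.0, 244.0, 438.0, 250.0], 0.51), ([404.0, 143.0, 438.0, 158.0], 0.5)]
wrist {'vertical_fov': 62.895785895046096, 'cx': 319.1886390525838, 'cy': 199.8521962766139, 'k1': -0.06761955301268002, 'R': array([[ 0.25921973, -0.9658162 ,  0.00205123],
       [-0.92050482, -0.24641439,  0.30323394],
       [-0.2923628 , -0.08049238, -0.95291394]]), 't': array([-550.60902467,  -40.17386774,  379.15893681])}
plate []
hole_plate []
hung_plate []
rack []
tank []
stud_mid []
bar_top []
lug []
1.35
```

```bash
python3 - <<'E'
import cv2,numpy as np
t=cv2.imread("pics/top0.png")[120:270,150:450]; cv2.imwrite("pics/t1.png",cv2.resize(t,(800,400),interpolation=3))
s=cv2.imread("pics/side0.png")[80:400,100:440]; cv2.imwrite("pics/s1.png",cv2.resize(s,(637,600),interpolation=3))
E
```

```text
(no output)
```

View pics/t1.png

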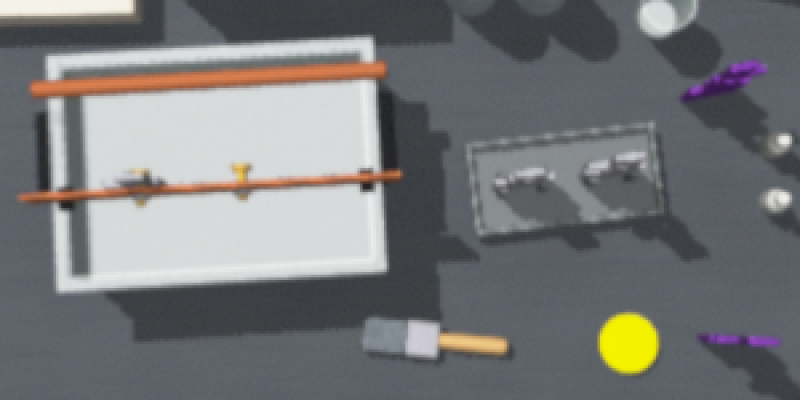

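View pics/s1.png

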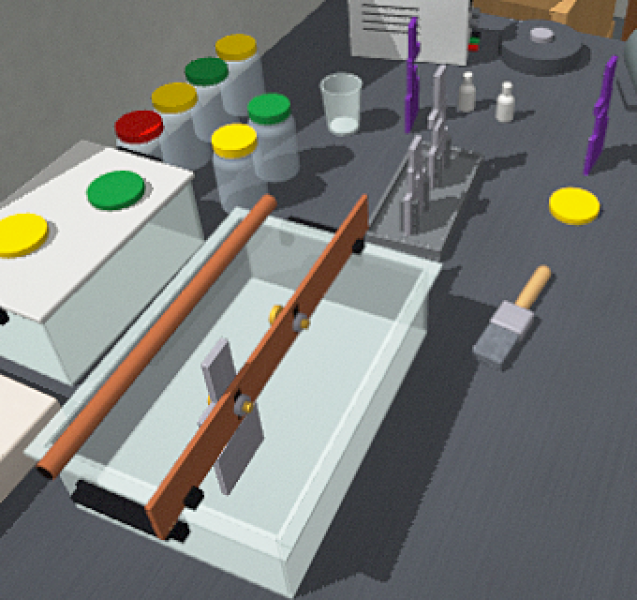

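The top view shows the tub at left, with its bar level across, the free stud at crop (241,180) and the hung plate at (141,182). The rack is at right, and its tall slotted plate is the right one, at full-image (382,180). The purple look-alikes are outside the rack.

```bash
python3 - <<'E'
from h import *
i=robot.camera_info("top")
c=lambda x,y:[150+x/2.6667,120+y/2.6667]
for n,p,z in [("barL",c(18,198),160),("barR",c(401,175),160),("stud",c(241,178),135),("studhung",c(141,180),135),
 ("tubTL",c(46,57),110),("tubTR",c(374,38),110),("tubBR",c(386,271),110),("tubBL",c(57,292),110),
 ("rkTL",c(467,144),40),("rkTR",c(655,123),40),("rkBR",c(664,213),40),("rkBL",c(479,236),40),("plate",c(615,165),150),("pl L",c(583,175),120),("pl R",c(655,160),120),("hole",c(523,178),120)]:
    print(n,onz(i,p,z).round(0))
w=robot.camera_info("wrist"); R=np.array(w["R"]);print("wcam",-R.T@w["t"], "axis",R[2]); s=robot.get_state(); T=Ro.from_quat(s["tool_rot"]).as_matrix(); print(T, "cam in tool",T.T@(-R.T@w["t"]-s["eef_pos"]), T.T@R.T)
E
```

```text
barL [506. 393. 160.]
barR [520. -17. 160.]
stud [524. 159. 135.]
studhung [524. 268. 135.]
tubTL [668. 376. 110.]
tubTR [680.  10. 110.]
tubBR [418.   3. 110.]
tubBL [405. 366. 110.]
rkTL [567. -94.  40.]
rkTR [ 586. -316.   40.]
rkBR [ 479. -323.   40.]
rkBL [ 458. -105.   40.]
plate [ 525. -250.  150.]
pl L [ 518. -219.  120.]
pl R [ 533. -300.  120.]
hole [ 517. -152.  120.]
wcam [ 216.60050829 -511.16698815  374.60242188] axis [-0.29237079 -0.08046631 -0.95291369]
[[ 9.65897189e-01  2.58925895e-01 -3.62547340e-05]
 [ 2.58925895e-01 -9.65897190e-01 -9.64777626e-06]
 [-3.75164048e-05 -6.85294659e-08 -9.99999999e-01]] cam in tool [  76.88193952   -0.19148639 -143.31668968] [[ 3.04646899e-04 -9.52927154e-01 -3.03199186e-01]
 [ 9.99997908e-01 -3.22983830e-04  2.01988116e-03]
 [-2.02272804e-03 -3.03199167e-01  9.52925062e-01]]
```

Emit:
arm_command:
  motion: "456 -241 -110 0 0 -1.396;456 -241 -110 0 0 -1.396;456 -241 -110 0 0 -1.396;456 -241 -110 0 0 -1.396;456 -241 -110 0 0 -1.396;456 -241 -110 0 0 -1.396;456 -241 -110 0 0 -1.396;456 -241 -110 0 0 -1.396;456 -241 -110 0 0 -1.396;456 -241 -110 0 0 -1.396;456 -241 -110 0 0 -1.396;456 -241 -110 0 0 -1.396"
  gripper: 50

```text
time_s: 2.85
eef_pos: [519.3, -182.4, 341.1]
tool_rot: [0.677, 0.736, -0.001, -0.0]
ft_force: [-0.5, -0.6, 0.2]
grip_width: 50.0
grasp_force: 0.0
```

```bash
python3 - <<'E'
from h import *
s=robot.get_state(); print(s["time_s"],s["eef_pos"],Ro.from_quat(s["tool_rot"]).as_matrix().round(4),s["joint_pos"])
i=robot.camera_info("wrist"); im=robot.capture("wrist"); cv2.imwrite("pics/w1.png",im); np.save("w1.npy",i,allow_pickle=True)
for q in ["plate","hole_plate","lug"]:
    for d in robot.recognise("wrist",q): print(q,np.round(d["rect"]),round(d["confidence"],2))
E
```

```text
2.85 [ 519.30054119 -182.36101651  341.05145679] [[-8.350e-02  9.965e-01 -1.100e-03]
 [ 9.965e-01  8.350e-02 -1.000e-03]
 [-9.000e-04 -1.200e-03 -1.000e+00]] [ 0.64631076  0.31944386 -0.48097605  1.2680452   0.14705847  1.5889974
  0.27244713]
plate [318. 185. 328. 270.] 0.86
plate [162. 250. 201. 307.] 0.7
hole_plate [322. 106. 328. 167.] 0.71
lug [319. 186. 334. 273.] 0.76
lug [167. 253. 202. 308.] 0.64
```

View pics/w1.png

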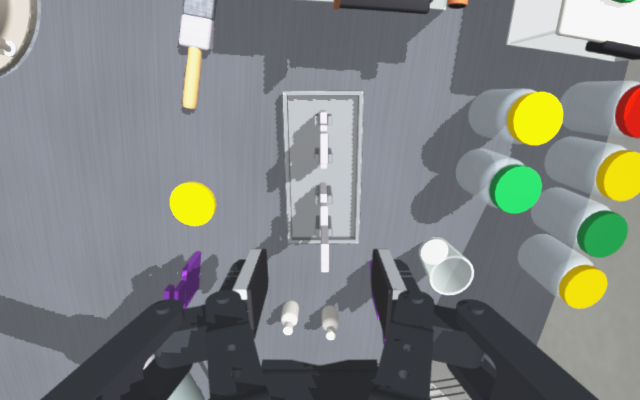

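```bash
python3 - <<'E'
from h import *
im=cv2.imread("pics/w1.png")[85:285,270:380]; cv2.imwrite("pics/w1c.png",cv2.resize(im,(330,600),interpolation=cv2.INTER_CUBIC))
i=np.load("w1.npy",allow_pickle=True).item()
for sg in (1,-1):
  yaw=np.radians(5)
  for y0 in (-250,):
    P=[(0,-35*sg,10),(0,-35*sg,74),(0,35*sg,74),(0,-22*sg,76),(0,22*sg,76),(0,38*sg,117),(0,38*sg,134),(0,-22*sg,134),(0,-16*sg,186),(0,16*sg,186)]
    W=[(525-np.sin(yaw)*b,y0+b*np.cos(yaw),c) for a,b,c in P]
    print(sg,[(p,((q-[270,85])*3).round(0).tolist()) for p,q in zip(P,proj(i,W))])
E
```

```text
1 [((0, -35, 10), [150.0, 397.0]), ((0, -35, 74), [150.0, 447.0]), ((0, 35, 74), [149.0, 298.0]), ((0, -22, 76), [150.0, 422.0]), ((0, 22, 76), [150.0, 328.0]), ((0, 38, 117), [150.0, 319.0]), ((0, 38, 134), [150.0, 332.0]), ((0, -22, 134), [150.0, 478.0]), ((0, -16, 186), [150.0, 529.0]), ((0, 16, 186), [150.0, 442.0])]
-1 [((0, 35, 10), [149.0, 264.0]), ((0, 35, 74), [149.0, 298.0]), ((0, -35, 74), [150.0, 447.0]), ((0, 22, 76), [150.0, 328.0]), ((0, -22, 76), [150.0, 422.0]), ((0, -38, 117), [150.0, 496.0]), ((0, -38, 134), [150.0, 515.0]), ((0, 22, 134), [150.0, 373.0]), ((0, 16, 186), [150.0, 442.0]), ((0, -16, 186), [150.0, 529.0])]
```

View pics/w1c.png

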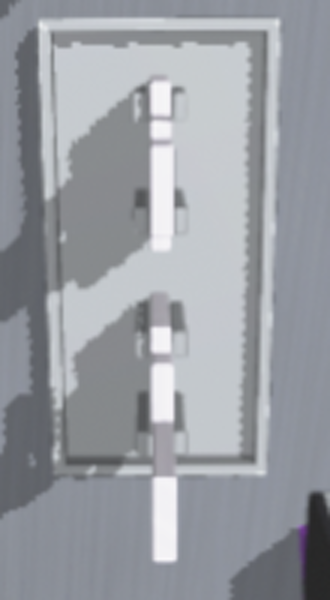

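```bash
python3 - <<'E'
from h import *
i=np.load("w1.npy",allow_pickle=True).item()
for n,p,z in [("lug+y",(165,477),186),("lug-y",(165,560),186),("lip end",(162,363),134),("lip root",(163,420),134),("holetop+y",(161,142),None)]:
    if z: print(n,onz(i,(270+p[0]/3,85+p[1]/3),z).round(1))
for n,p in [("TL",(43,25)),("TR",(276,22)),("BL",(57,470)),("BR",(263,470))]: print(n,onz(i,(270+p[0]/3,85+p[1]/3),40).round(1))
E
```

```text
lug+y [ 529.7 -246.2  186. ]
lug-y [ 532.5 -277.6  186. ]
lip end [ 527.4 -223.9  134. ]
lip root [ 529.8 -246.9  134. ]
TL [ 466.4 -105.9   40. ]
TR [566.9 -96.1  40. ]
BL [ 484.4 -316.1   40. ]
BR [ 586.4 -307.5   40. ]
```

Emit:
arm_command:
  motion: "-40 3 50 0 0 0;-80 5 100 0 0 0;-80 5 131 0 0 0;-80 5 131 0 0 0;-80 5 131 0 0 0;-80 5 131 0 0 0"
  gripper: 35

```text
time_s: 3.8
eef_pos: [534.0, -259.2, 212.9]
tool_rot: [0.675, 0.738, 0.001, 0.002]
ft_force: [-1.1, -0.3, 0.5]
grip_width: 35.0
grasp_force: 0.0
```

```bash
python3 - <<'E'
from h import *
s=robot.get_state(); print(s["time_s"],s["eef_pos"],Ro.from_quat(s["tool_rot"]).as_matrix().round(4),s["ft_force"],s["joint_vel"].round(3))
i=robot.camera_info("wrist"); im=robot.capture("wrist"); cv2.imwrite("pics/w2.png",im); np.save("w2.npy",i,allow_pickle=True)
E
```

```text
3.8 [ 533.97701656 -259.22835814  212.89876487] [[-0.0883  0.9961  0.0043]
 [ 0.9961  0.0883 -0.0017]
 [-0.0021  0.0042 -1.    ]] [-1.11164326 -0.32453313  0.52885044] [-0.001  0.002  0.005  0.007  0.003 -0.003 -0.001]
```

View pics/w2.png

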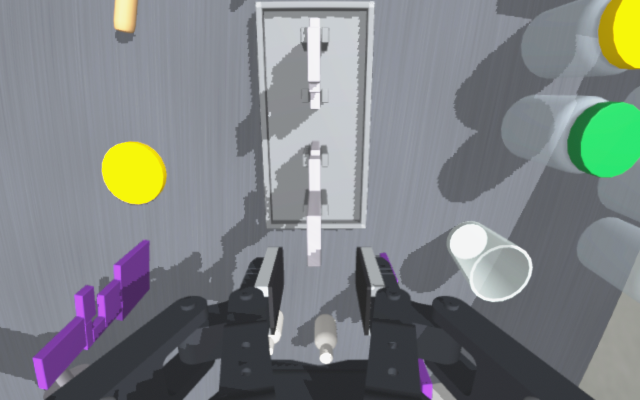

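```bash
python3 - <<'E'
from h import *
i=np.load("w2.npy",allow_pickle=True).item(); im=cv2.imread("pics/w2.png")
g=im.max(2)
for r in (210,225,235,245,255,262): print(r,g[r,302:328])
print(g[190:275,314])
s=robot.get_state();T=Ro.from_quat(s["tool_rot"]).as_matrix()
print("tool axis px", proj(i,[s["eef_pos"]+T@np.array([0,0,z]) for z in (-10,0,27,40)]))
for p in [(314.5,265.5),(314.5,237)]: print(onz(i,p,186))
E
```

```text
210 [132 125 137 140 137 138 154 167 169 170 170 170 169 168 167 167 168 175
 179 174 188 201 203 203 200 188]
225 [203 203 203 204 210 227 242 243 244 243 243 243 244 244 244 244 244 243
 231 196 201 203 203 203 203 203]
235 [154 158 157 157 175 220 241 243 244 244 244 243 243 243 244 244 244 243
 227 164 155 154 156 160 161 159]
245 [155 156 155 155 164 206 239 244 244 245 245 245 245 245 245 245 244 243
 228 163 153 157 159 159 158 156]
255 [155 154 154 152 154 176 212 220 214 195 191 190 189 190 190 189 188 180
 155 143 154 159 159 156 155 153]
262 [153 152 151 149 147 157 187 195 195 195 194 193 192 192 193 193 191 181
 156 144 157 158 157 154 152 152]
[226 184 169 167 167 167 167 167 167 168 167 167 168 168 168 168 168 169
 169 169 169 169 169 169 171 195 236 244 245 245 245 244 244 244 244 244
 243 243 244 244 244 244 244 244 243 243 244 244 244 244 244 244 245 245
 245 245 245 245 244 244 244 243 221 193 189 189 190 191 192 193 194 193
 192 193 194 194 167 155 153 154 155 155 155 155 154]
tool axis px [[320.01684059 271.68431461]
 [319.95742009 261.28008445]
 [319.82667116 238.42258663]
 [319.77558798 229.50548103]]
[ 532.27213924 -276.77922643  186.        ]
[ 530.73857716 -258.58924714  186.        ]
```

Emit:
arm_command:
  motion: "-1 -3 15 0 0 0;-1 -3 35 0 0 0;-1 -3 51 0 0 0;-1 -3 51 0 0 0;-1 -3 51 0 0 0;-1 -3 51 0 0 0"
  gripper: 35

```text
time_s: 4.6
eef_pos: [530.2, -261.1, 160.2]
tool_rot: [0.676, 0.737, 0.0, 0.001]
ft_force: [0.7, 1.5, 0.2]
grip_width: 35.0
grasp_force: 0.0
```

Emit:
arm_command:
  motion: "0 0 0 0 0 0;0 0 0 0 0 0;0 0 0 0 0 0;0 0 0 0 0 0;0 0 0 0 0 0;0 0 0 0 0 0"
  gripper: 0
  grip_force: 60

```text
time_s: 5.35
eef_pos: [530.0, -261.2, 160.0]
tool_rot: [0.676, 0.737, 0.0, 0.001]
ft_force: [0.2, -0.7, 5.2]
grip_width: 6.9
grasp_force: 61.7
```

```bash
python3 - <<'E'
from h import *
s=robot.get_state(); print(s)
E
```

```text
{'time_s': 5.35, 'joint_pos': array([ 0.72836394,  0.47637704, -0.43241057,  1.49407357,  0.2067001 ,
        1.21487245,  0.35351117]), 'joint_vel': array([ 0.00057099,  0.00010175, -0.00135451,  0.00089699,  0.00155941,
       -0.00027013, -0.00078054]), 'joint_efforts': array([-6.29634457e-02, -3.96405423e+01, -4.17594597e+00, -1.97192878e+01,
       -4.22980660e-02,  2.64152326e-01, -5.60130939e-03]), 'eef_pos': array([ 530.00699525, -261.18529619,  159.95650951]), 'tool_rot': array([6.75683656e-01, 7.37191279e-01, 2.09381826e-04, 7.55516032e-04]), 'ft_force': array([ 0.15880914, -0.72183967,  5.17683525]), 'wrist_torque': array([-0.06723586, -0.20766297,  0.01318775]), 'grasp_force': 61.67223572731018, 'grip_width': 6.925089769344814}
```

Emit:
arm_command:
  motion: "0 0 -8 0 0 0;0 0 -25 0 0 0;0 0 -50 0 0 0;0 0 -80 0 0 0;0 0 -110 0 0 0;0 0 -135 0 0 0;0 0 -150 0 0 0;0 0 -152 0 0 0;0 0 -152 0 0 0"

```text
time_s: 6.48
eef_pos: [528.7, -260.8, 310.1]
tool_rot: [0.676, 0.737, -0.001, -0.001]
ft_force: [0.2, 0.8, -5.7]
grip_width: 7.2
grasp_force: 60.3
```

Emit:
arm_command:
  motion: "15 2 -152 0 0 0.005;50 8 -152 0 0 0.01;90 14 -152 0 0 0.02;130 20 -152 0 0 0.03;170 26 -152 0 0 0.04;210 33 -152 0 0 0.05;250 39 -152 0 0 0.053;285 44 -152 0 0 0.053;315 49 -152 0 0 0.053;329 51 -152 0 0 0.053;331 51 -152 0 0 0.053;331 51 -152 0 0 0.053"

```text
time_s: 7.98
eef_pos: [551.7, 71.5, 463.0]
tool_rot: [0.696, 0.718, -0.001, 0.0]
ft_force: [-0.3, 0.0, -4.8]
grip_width: 6.9
grasp_force: 60.3
```

Emit:
arm_command:
  motion: "0 0 15 0 0 0;0 0 55 0 0 0;0 0 100 0 0 0;0 0 140 0 0 0;0 0 165 0 0 0;0 0 173 0 0 0;0 0 173 0 0 0;0 0 173 0 0 0"

```text
time_s: 8.98
eef_pos: [552.5, 73.2, 292.0]
tool_rot: [0.695, 0.719, 0.001, 0.001]
ft_force: [0.8, 0.5, -4.6]
grip_width: 6.8
grasp_force: 60.3
```

```bash
python3 - <<'E'
from h import *
s=robot.get_state(); T=Ro.from_quat(s["tool_rot"]).as_matrix();print(s["time_s"],s["eef_pos"],T.round(4),s["ft_force"],s["joint_pos"])
i=robot.camera_info("wrist"); im=robot.capture("wrist"); cv2.imwrite("pics/w3.png",im); np.save("w3.npy",i,allow_pickle=True)
e=s["eef_pos"]; print("lug top pts px",proj(i,[e+T@np.array([y,0,-25]) for y in (-16,16)]), proj(i,[e+T@np.array([38,0,27])]))
E
```

```text
8.975 [552.48290663  73.23482407 291.95176109] [[-3.350e-02  9.994e-01  3.200e-03]
 [ 9.994e-01  3.350e-02  5.000e-04]
 [ 4.000e-04  3.200e-03 -1.000e+00]] [ 0.75173111  0.49683032 -4.56900877] [ 0.22822852  0.34844295 -0.54722459  1.36084147  0.17982957  1.47820173
 -0.2745779 ]
lug top pts px [[320.59901551 321.50885783]
 [320.74097146 255.85241551]] [[320.36508114 173.11315508]]
```

View pics/w3.png

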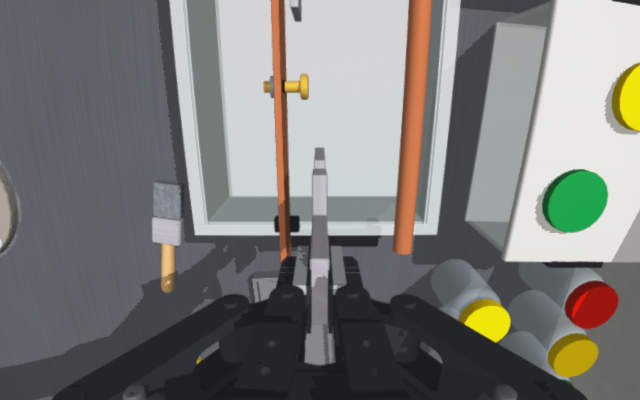

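```bash
cat > bar.py <<'E'
from h import *
def bar(n,rows,c0,c1):
    i=np.load(n+".npy",allow_pickle=True).item(); im=cv2.imread(f"pics/{n}.png").astype(int)
    o=im[:,:,2]-im[:,:,0]
    P=[]
    for r in rows:
        c=np.where(o[r,c0:c1]>70)[0]+c0
        if len(c) and c.max()-c.min()<25:
            a,b=onz(i,(c.min()-.5,r),160),onz(i,(c.max()+.5,r),160); P.append((r,c.min(),c.max(),a[0],b[0],a[1]))
    P=np.array(P); return i,im,P
E
python3 - <<'E'
from bar import *
i,im,P=bar("w3",range(5,200,12),255,300)
print(P.round(1))
m=np.polyfit(P[:,5],P[:,4],1); print("right edge x(y) slope",m, "at 158",np.polyval(m,158)); m=np.polyfit(P[:,5],P[:,3],1); print(m,np.polyval(m,158))
o=im[:,:,2]-im[:,:,0]
y=(o>60)&(im[:,:,1]-im[:,:,0]>50); sub=y[60:112,286:320]
print(np.where(sub.any(1))[0][[0,-1]]+60, np.where(sub.any(0))[0][[0,-1]]+286)
for c in range(286,312,2): r=np.where(y[60:112,c])[0]+60; print(c, (r.min(),r.max()) if len(r) else None, end=' ')
for p in [(294,86.5),(304,86.5)]:
  for z in (123,135,147): print(p,z,onz(i,p,z).round(1))
E
```

```text
[[  5.  271.  278.  510.5 516.5 216.7]
 [ 17.  272.  279.  511.2 517.4 208.3]
 [ 29.  272.  279.  511.3 517.4 199.7]
 [ 41.  273.  279.  512.  517.5 191. ]
 [ 53.  273.  280.  512.  518.3 182.2]
 [ 65.  274.  280.  512.8 518.4 173.3]
 [ 77.  274.  281.  512.8 519.2 164.2]
 [101.  275.  281.  513.6 519.3 145.7]
 [113.  275.  282.  513.6 520.1 136.1]
 [125.  276.  282.  514.4 520.2 126.5]
 [137.  276.  283.  514.3 521.  116.6]
 [149.  276.  283.  514.3 521.  106.5]
 [161.  277.  283.  515.1 521.1  96.3]
 [173.  277.  284.  515.1 522.   85.8]
 [185.  278.  283.  515.9 521.1  75.1]
 [197.  278.  284.  515.8 522.   64.2]]
right edge x(y) slope [-3.51744308e-02  5.24555042e+02] at 158 518.9974819502307
[-3.36168948e-02  5.18220922e+02] 512.9094525884865
[74 97] [286 307]
286 (np.int64(81), np.int64(91)) 288 (np.int64(81), np.int64(91)) 290 (np.int64(81), np.int64(91)) 292 (np.int64(81), np.int64(91)) 294 (np.int64(81), np.int64(91)) 296 (np.int64(81), np.int64(91)) 298 (np.int64(81), np.int64(90)) 300 (np.int64(77), np.int64(92)) 302 (np.int64(74), np.int64(97)) 304 (np.int64(74), np.int64(97)) 306 (np.int64(75), np.int64(97)) 308 None 310 None (294, 86.5) 123 [526.6 158.3 123. ]
(294, 86.5) 135 [527.5 158.  135. ]
(294, 86.5) 147 [528.3 157.7 147. ]
(304, 86.5) 123 [535.7 158.6 123. ]
(304, 86.5) 135 [536.2 158.3 135. ]
(304, 86.5) 147 [536.7 158.  147. ]
```

Emit:
arm_command:
  motion: "0 0 15 0 0 0;0 0 40 0 0 0;0 0 70 0 0 0;0 0 88 0 0 0;0 0 92 0 0 0;0 -10 92 0 0 0;0 -15 92 0 0 0;0 -15 92 0 0 0;0 -15 92 0 0 0"

```text
time_s: 10.15
eef_pos: [537.0, 72.7, 199.0]
tool_rot: [0.695, 0.719, 0.001, 0.001]
ft_force: [-0.2, 0.1, -4.6]
grip_width: 6.9
grasp_force: 60.3
```

```bash
python3 - <<'E'
from bar import *
s=robot.get_state(); T=Ro.from_quat(s["tool_rot"]).as_matrix();print(s["time_s"],s["eef_pos"],T.round(4),s["ft_force"])
np.save("w4.npy",robot.camera_info("wrist"),allow_pickle=True); cv2.imwrite("pics/w4.png",robot.capture("wrist"))
i,im,P=bar("w4",range(5,200,12),215,315)
print(P.round(1)[::3])
for k in (4,3):
  m=np.polyfit(P[:,5],P[:,k],1); print(m,np.polyval(m,158))
e=s["eef_pos"]
for n,y,z in [("lug top -",-16,-26),("lug top+",16,-26),("lip tip top",38,26),("lip tip bot",38,43),("lip root",16,26)]: print(n,proj(i,[e+T@np.array([y,0,z])]).round(1))
g=im.max(2); print([ (r,int(g[r,320])) for r in range(120,330,3)])
for r in (215,230,300): print(r,g[r,305:336])
E
```

```text
10.15 [536.96973218  72.70097448 198.9576061 ] [[-3.390e-02  9.994e-01  1.700e-03]
 [ 9.994e-01  3.390e-02 -1.000e-04]
 [-1.000e-04  1.700e-03 -1.000e+00]] [-0.24269547  0.10316486 -4.56017033]
[[  5.  279.  289.  511.8 517.3 193.9]
 [ 41.  280.  290.  512.4 518.1 176.9]
 [101.  281.  291.  513.1 519.  146.9]
 [137.  282.  292.  513.7 519.8 127.7]
 [173.  283.  293.  514.3 520.6 107.3]]
[-3.39879603e-02  5.24142260e+02] 518.7721627667387
[-3.19715164e-02  5.17877855e+02] 512.8263554141723
lug top - [[320.6 323.1]]
lug top+ [[320.8 257.1]]
lip tip top [[320.4 173.6]]
lip tip bot [[320.3 166.9]]
lip root [[320.3 212.6]]
[(120, 216), (123, 216), (126, 216), (129, 216), (132, 216), (135, 216), (138, 216), (141, 216), (144, 216), (147, 175), (150, 120), (153, 120), (156, 119), (159, 127), (162, 202), (165, 203), (168, 177), (171, 122), (174, 133), (177, 201), (180, 201), (183, 200), (186, 200), (189, 200), (192, 199), (195, 200), (198, 200), (201, 200), (204, 200), (207, 199), (210, 200), (213, 198), (216, 121), (219, 118), (222, 118), (225, 118), (228, 118), (231, 118), (234, 118), (237, 119), (240, 119), (243, 119), (246, 119), (249, 119), (252, 120), (255, 119), (258, 146), (261, 204), (264, 202), (267, 198), (270, 197), (273, 194), (276, 140), (279, 133), (282, 132), (285, 132), (288, 132), (291, 133), (294, 134), (297, 137), (300, 135), (303, 134), (306, 133), (309, 131), (312, 132), (315, 134), (318, 133), (321, 134), (324, 128), (327, 141)]
215 [216 216 216 216 216 215 205 170 140 145 145 145 145 144 146 146 147 147
 148 149 158 175 195 215 216 216 216 216 216 216 216]
230 [139 139 139 138 138 133 115 101 114 118 120 119 119 119 119 118 117 117
 116 117 119 123 130 137 139 139 139 139 139 139 138]
300 [ 43  52  59  60  57  57  88 129 134 134 134 134 135 135 135 135 136 138
 138 138 136 132 108  57  41  42  43  40  35  33  35]
```

View pics/w4.png

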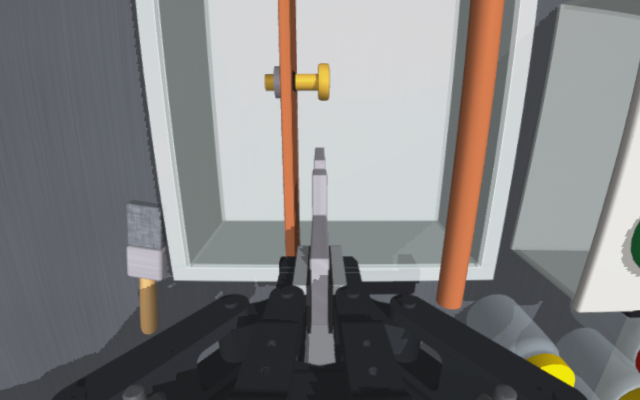

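Emit:
arm_command:
  motion: "0 -4 0 0 0 0;0 -7.5 0 0 0 0;0 -7.5 0 0 0 0;10 -7.5 0 0 0 0;25 -7.5 0 0 0 0;40 -7.5 0 0 0 0;50 -7.5 0 0 0 0;58 -7.5 0 0 0 0;58 -7.5 0 0 0 0;58 -7.5 0 0 0 0;58 -7.5 0 0 0 0"

```text
time_s: 11.58
eef_pos: [527.2, 129.5, 198.2]
tool_rot: [0.695, 0.719, -0.0, 0.0]
ft_force: [0.4, 0.6, -5.0]
grip_width: 6.9
grasp_force: 60.4
```

```bash
cat > chk.py <<'E'
import sys
from bar import *
n=sys.argv[1]
s=robot.get_state(); T=Ro.from_quat(s["tool_rot"]).as_matrix();e=s["eef_pos"];print(s["time_s"],e.round(2),T.round(4)[0],s["ft_force"].round(2),s["wrist_torque"].round(3))
np.save(n+".npy",robot.camera_info("wrist"),allow_pickle=True); cv2.imwrite(f"pics/{n}.png",robot.capture("wrist"))
i,im,P=bar(n,range(5,240,9),215,330)
for k in (4,3):
  m=np.polyfit(P[:,5],P[:,k],1); print("bar edge",m.round(4),np.polyval(m,158).round(2),"at tcp y",np.polyval(m,e[1]).round(2))
g=im.max(2)
y=(im[:,:,2]-im[:,:,0]>60)&(im[:,:,1]-im[:,:,0]>50)
r,c=np.where(y[20:200,290:345]); print("gold rows",r.min()+20,r.max()+20,"cols",c.min()+290,c.max()+290)
E
python3 chk.py w5
```

```text
11.575 [527.21 129.53 198.21] [-3.270e-02  9.995e-01 -1.000e-04] [ 0.36  0.63 -5.01] [ 0.028 -0.055 -0.002]
bar edge [-3.020000e-02  5.229104e+02] 518.13 at tcp y 518.99
bar edge [-3.37000e-02  5.18266e+02] 512.94 at tcp y 513.9
gold rows 157 187 cols 309 340
```

View pics/w5.png

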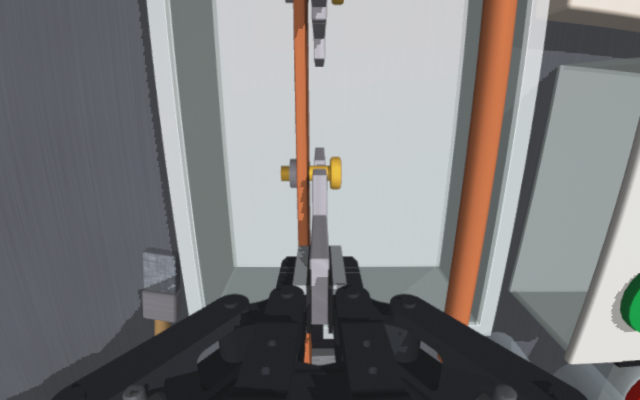

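```bash
python3 - <<'E'
from h import *
from scipy.optimize import least_squares
obs=[]
for n,a in (("w3",(60,112,300,312)),("w4",(50,120,317,335)),("w5",(150,195,329,345))):
    im=cv2.imread(f"pics/{n}.png").astype(int); y=(im[:,:,2]-im[:,:,0]>60)&(im[:,:,1]-im[:,:,0]>50)
    r,c=np.where(y[a[0]:a[1],a[2]:a[3]]); r+=a[0];c+=a[2]; print(n,r.min(),r.max(),c.min(),c.max())
    obs.append((np.load(n+".npy",allow_pickle=True).item(),[(c.min()+c.max())/2,(r.min()+r.max())/2]))
f=lambda X:np.concatenate([proj(i,X)[0]-p for i,p in obs])
s=least_squares(f,[536,158,135]); print(s.x.round(1),s.fun.round(1))
E
```

```text
w3 74 97 300 307
w4 64 98 317 328
w5 157 187 329 340
[535.6 159.2 130.8] [ 0.   0.1  0.1 -0.1 -0.2  0. ]
```

Emit:
arm_command:
  motion: "0 0 1 0 0 0;0 0 2 0 0 0;0 0 2 0 0 0"

```text
time_s: 12.0
eef_pos: [526.9, 130.3, 196.1]
tool_rot: [0.695, 0.719, -0.0, -0.0]
ft_force: [0.4, -0.1, -4.1]
grip_width: 6.8
grasp_force: 60.4
```

Emit:
arm_command:
  motion: "0 0 3 0 0 0;0 0 6 0 0 0;0 0 9 0 0 0;0 0 11 0 0 0;0 0 11 0 0 0;0 0 11 0 0 0"

```text
time_s: 12.75
eef_pos: [527.1, 130.5, 185.4]
tool_rot: [0.695, 0.719, 0.0, 0.0]
ft_force: [-0.5, 0.2, -4.2]
grip_width: 6.8
grasp_force: 60.3
```

Emit:
arm_command:
  motion: "0 0 1 0 0 0;0 0 2 0 0 0;0 0 2 0 0 0"

```text
time_s: 13.12
eef_pos: [526.9, 130.4, 183.2]
tool_rot: [0.695, 0.719, -0.0, -0.0]
ft_force: [-0.7, -0.1, -4.9]
grip_width: 6.8
grasp_force: 60.3
```

Emit:
arm_command:
  motion: "0 0 1 0 0 0;0 0 1.5 0 0 0;0 0 1.5 0 0 0"

```text
time_s: 13.5
eef_pos: [527.0, 130.4, 181.7]
tool_rot: [0.695, 0.719, -0.0, -0.0]
ft_force: [0.8, 0.1, -4.7]
grip_width: 7.0
grasp_force: 60.3
```

Emit:
arm_command:
  motion: "0 0 0.5 0 0 0;0 0 1 0 0 0;0 0 1 0 0 0"

```text
time_s: 13.88
eef_pos: [527.0, 130.4, 180.7]
tool_rot: [0.695, 0.719, -0.0, 0.0]
ft_force: [-0.0, 0.1, -4.9]
grip_width: 6.7
grasp_force: 60.3
```

Emit:
arm_command:
  motion: "0 0 0.5 0 0 0;0 0 1 0 0 0;0 0 1 0 0 0"

```text
time_s: 14.25
eef_pos: [527.0, 130.4, 179.7]
tool_rot: [0.695, 0.719, -0.0, -0.0]
ft_force: [-0.6, -0.0, -5.1]
grip_width: 7.2
grasp_force: 60.3
```

Emit:
arm_command:
  motion: "0 0 0.5 0 0 0;0 0 1 0 0 0;0 0 1 0 0 0"

```text
time_s: 14.62
eef_pos: [527.0, 130.4, 178.7]
tool_rot: [0.695, 0.719, -0.0, -0.0]
ft_force: [0.3, 0.3, -4.9]
grip_width: 7.0
grasp_force: 60.3
```

Emit:
arm_command:
  motion: "0 0 0.5 0 0 0;0 0 1 0 0 0;0 0 1 0 0 0"

```text
time_s: 15.0
eef_pos: [527.1, 130.5, 178.2]
tool_rot: [0.695, 0.719, 0.0, 0.0]
ft_force: [-0.3, 0.1, -1.6]
grip_width: 6.9
grasp_force: 60.8
```

Emit:
arm_command:
  motion: "0 0 -1 0 0 0;0 0 -2 0 0 0;0 0 -2 0 0 0;3 0 -2 0 0 0;6 0 -2 0 0 0;9 0 -2 0 0 0;10 0 -2 0 0 0;10 0 -2 0 0 0"

```text
time_s: 16.0
eef_pos: [526.7, 140.5, 179.8]
tool_rot: [0.695, 0.719, -0.0, 0.0]
ft_force: [0.4, -0.3, -5.3]
grip_width: 7.0
grasp_force: 60.4
```

Emit:
arm_command:
  motion: "3 0 0 0 0 0;6 0 0 0 0 0;9 0 0 0 0 0;12 0 0 0 0 0;14 0 0 0 0 0;14 0 0 0 0 0;14 0 0 0 0 0"

```text
time_s: 16.88
eef_pos: [526.3, 154.2, 179.8]
tool_rot: [0.695, 0.719, -0.0, 0.0]
ft_force: [0.4, 0.1, -4.9]
grip_width: 7.1
grasp_force: 60.4
```

```bash
python3 chk.py w6
```

```text
16.875 [526.27 154.24 179.76] [-0.0339  0.9994  0.    ] [ 0.41  0.08 -4.86] [0.005 0.017 0.004]
bar edge [-3.620000e-02  5.240679e+02] 518.35 at tcp y 518.49
bar edge [-3.190000e-02  5.178455e+02] 512.81 at tcp y 512.93
gold rows 20 41 cols 332 344
```

Emit:
arm_command:
  motion: "2 0 0 0 0 0;4 0 0 0 0 0;4 0 0 0 0 0;4 0 0 0 0 0"

```text
time_s: 17.42
eef_pos: [526.1, 158.4, 179.7]
tool_rot: [0.695, 0.719, -0.0, 0.0]
ft_force: [0.7, -0.9, -5.1]
grip_width: 6.8
grasp_force: 60.3
```

Emit:
arm_command:
  motion: "0.5 0 0 0 0 0;1 0 0 0 0 0;1 0 0 0 0 0;1 0 0 0 0 0"

```text
time_s: 17.92
eef_pos: [526.1, 159.4, 179.8]
tool_rot: [0.695, 0.719, -0.0, 0.0]
ft_force: [0.1, -0.6, -5.0]
grip_width: 6.9
grasp_force: 60.3
```

Emit:
arm_command:
  motion: "0.5 0 0 0 0 0;1 0 0 0 0 0;1 0 0 0 0 0;1 0 0 0 0 0"

```text
time_s: 18.42
eef_pos: [526.0, 160.4, 179.8]
tool_rot: [0.695, 0.719, -0.0, 0.0]
ft_force: [-0.6, -0.5, -5.3]
grip_width: 7.1
grasp_force: 60.3
```

Emit:
arm_command:
  motion: "0.5 0 0 0 0 0;0.7 0 0 0 0 0;0.7 0 0 0 0 0;0.7 0 0 0 0 0"

```text
time_s: 18.92
eef_pos: [526.0, 160.6, 179.7]
tool_rot: [0.695, 0.719, -0.0, 0.0]
ft_force: [0.3, -1.9, -4.8]
grip_width: 6.7
grasp_force: 60.4
```

Emit:
arm_command:
  motion: "0.5 0 0 0 0 0;0.7 0 0 0 0 0;0.7 0 0 0 0 0;0.7 0 0 0 0 0"

```text
time_s: 19.42
eef_pos: [526.0, 161.0, 179.7]
tool_rot: [0.695, 0.719, -0.001, 0.0]
ft_force: [0.8, -4.0, -4.0]
grip_width: 6.7
grasp_force: 60.4
```

Emit:
arm_command:
  motion: "-1.5 0 0 0 0 0;-2.8 0 0 0 0 0;-2.8 0 0 0 0 0;-2.8 0 2 0 0 0;-2.8 0 4 0 0 0;-2.8 0 5 0 0 0;-2.8 0 5 0 0 0;-2.8 0 5 0 0 0"

```text
time_s: 20.42
eef_pos: [526.1, 159.1, 174.8]
tool_rot: [0.695, 0.719, 0.0, 0.0]
ft_force: [0.8, 1.1, -4.4]
grip_width: 6.7
grasp_force: 60.3
```

Emit:
arm_command:
  motion: "0 0 1 0 0 0;0 0 2 0 0 0;0 0 2 0 0 0"

```text
time_s: 20.8
eef_pos: [526.0, 158.9, 172.6]
tool_rot: [0.695, 0.719, -0.0, -0.0]
ft_force: [0.4, 0.1, -4.6]
grip_width: 6.9
grasp_force: 60.3
```

Emit:
arm_command:
  motion: "0 0 0.5 0 0 0;0 0 1 0 0 0;0 0 1 0 0 0"

```text
time_s: 21.18
eef_pos: [526.0, 159.0, 171.7]
tool_rot: [0.695, 0.719, -0.0, -0.0]
ft_force: [0.1, 0.0, -5.0]
grip_width: 6.8
grasp_force: 60.3
```

Emit:
arm_command:
  motion: "0 0 0.5 0 0 0;0 0 0.5 0 0 0;0 0 0.5 0 0 0"

```text
time_s: 21.55
eef_pos: [526.1, 159.1, 171.3]
tool_rot: [0.695, 0.719, 0.0, 0.0]
ft_force: [0.2, 0.9, -4.7]
grip_width: 6.6
grasp_force: 60.4
```

Emit:
arm_command:
  motion: "0 0 0.4 0 0 0;0 0 0.4 0 0 0;0 0 0.4 0 0 0"

```text
time_s: 21.92
eef_pos: [526.1, 159.1, 171.2]
tool_rot: [0.695, 0.719, 0.0, 0.0]
ft_force: [-0.8, -0.7, -1.8]
grip_width: 6.9
grasp_force: 60.7
```

Emit:
arm_command:
  motion: "0 0 0.3 0 0 0;0 0 0.3 0 0 0;0 0 0.3 0 0 0"
  grip_force: 20

```text
time_s: 22.3
eef_pos: [526.2, 159.1, 171.0]
tool_rot: [0.695, 0.719, 0.0, 0.0]
ft_force: [-0.7, -0.6, 1.7]
grip_width: 6.7
grasp_force: 61.3
```

```bash
python3 chk.py w7
```

```text
22.3 [526.19 159.09 171.04] [-3.410e-02  9.994e-01  5.000e-04] [-0.67 -0.6   1.75] [-0.188  0.412  0.028]
bar edge [-4.180000e-02  5.253357e+02] 518.73 at tcp y 518.68
bar edge [-3.100000e-02  5.176047e+02] 512.71 at tcp y 512.68
gold rows 20 49 cols 333 344
```

View pics/w7.png

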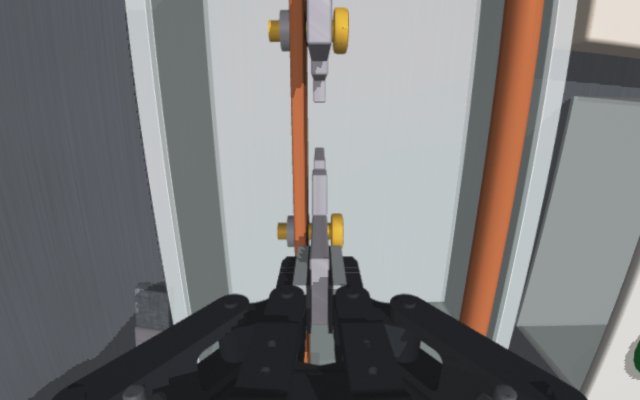

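Emit:
arm_command:
  motion: "0 0 0 0 0 0;0 0 0 0 0 0;0 0 0 0 0 0"
  gripper: 6
  grip_force: 20

```text
time_s: 22.72
eef_pos: [526.2, 159.1, 171.0]
tool_rot: [0.695, 0.719, 0.0, 0.0]
ft_force: [-1.9, -0.6, 4.5]
grip_width: 6.5
grasp_force: 61.7
```

Emit:
arm_command:
  motion: "0 0 0 0 0 0;0 0 0 0 0 0;0 0 0 0 0 0;0 0 0 0 0 0"
  gripper: 12

```text
time_s: 23.22
eef_pos: [526.2, 159.1, 170.5]
tool_rot: [0.695, 0.719, 0.0, -0.0]
ft_force: [0.7, -0.1, 0.5]
grip_width: 12.3
grasp_force: 0.0
```

```bash
python3 chk.py w8
```

```text
23.225 [526.15 159.06 170.47] [-0.0341  0.9994  0.    ] [ 0.65 -0.11  0.5 ] [-0.012 -0.044  0.006]
bar edge [-4.190000e-02  5.253427e+02] 518.72 at tcp y 518.68
bar edge [-3.110000e-02  5.176217e+02] 512.71 at tcp y 512.68
gold rows 20 49 cols 333 344
```

Emit:
arm_command:
  motion: "0 0 0 0 0 0;0 0 0 0 0 0;0 0 0 0 0 0;0 0 -5 0 0 0;0 0 -15 0 0 0;0 0 -35 0 0 0;0 0 -60 0 0 0;0 0 -90 0 0 0;0 0 -110 0 0 0;0 0 -120 0 0 0;0 0 -120 0 0 0"
  gripper: 30

```text
time_s: 24.65
eef_pos: [526.4, 159.3, 291.3]
tool_rot: [0.695, 0.719, 0.001, 0.0]
ft_force: [-0.3, -0.9, 0.1]
grip_width: 30.0
grasp_force: 0.0
```

```bash
python3 chk.py w9; python3 - <<'E'
from h import *
s=robot.capture("side"); cv2.imwrite("pics/s9.png",cv2.resize(s[180:380,180:340],(480,600),interpolation=cv2.INTER_CUBIC))
w=cv2.imread("pics/w9.png")[:,200:440]; a=cv2.resize(w,(320,533)); b=cv2.imread("pics/s9.png"); a=cv2.copyMakeBorder(a,0,67,0,0,0); cv2.imwrite("pics/f9.png",np.hstack([a,b]))
E
```

```text
24.65 [526.36 159.26 291.33] [-0.0341  0.9994  0.0015] [-0.28 -0.88  0.13] [ 0.035 -0.017  0.013]
bar edge [-3.360000e-02  5.237629e+02] 518.45 at tcp y 518.41
bar edge [-3.360000e-02  5.183489e+02] 513.04 at tcp y 513.0
gold rows 45 191 cols 290 335
```

View pics/f9.png

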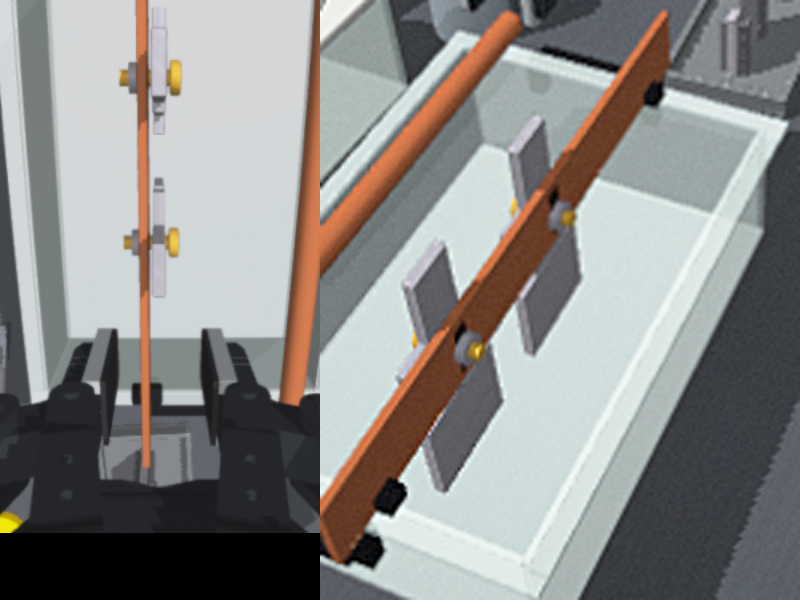

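The plate hangs on the free stud between bar and head, upright and parallel like its neighbour. The arm is clear of it.

```bash
python3 -c "from bench import robot; print(robot.finish_job())"
```

```text
the job is handed in; nothing more can be done
None
```

The slotted plate is hanging by its notch on the free stud, released and with the arm clear; the job was handed in at about 25 s, but the hand-in gave no verdict.

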